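# Take the rolling pin out of its box and hold it up

### The job

Take the wooden rolling pin out of the storage box: it is longer than the opening in the box's top, so tip it and draw it out slantwise, without forcing it against the box. Then hold it up level in the gripper over the middle of the box, whole length well clear of the box's top (some 10 cm above it), and finish while still holding it there; leave the other things on the worktop alone.

Things in the scene. Friction and masses are not known exactly. Their poses are not given: they have to be found in the camera images.
- rolling_pin: Slim wooden rolling pin, 300 mm long, about 0.2 kg, balanced at its middle: barrel 30 mm thick and 160 mm long, a handle 18 mm thick and 70 mm long at each end. Origin at its middle on the axis, x along the pin (it may be rolled). It starts in the box, parallel to the box's x, within 6 mm of the box's middle, axis 52 mm above the worktop, both ends under the box's end covers.
- pin_end_a (a point): Centre of the pin's end face at the +x end of the pin.
- pin_end_b (a point): Centre of the pin's end face at the -x end of the pin.
- pin_box: Long low wooden storage box, fixed; outside 464 x 160 mm, 90 mm high, alike at both ends. Origin at the centre of its underside, on the worktop; x along its length, z up. Floor top 8 mm high; walls up to 90 mm; inside 440 x 140 mm. The pin has 70 mm to the end wall at each end: slid some 50 mm towards one wall, its other end comes out from under its cover and can be tipped up.
- opening (a point): Centre of the opening in the box's top, level with the top, 90 mm above the worktop; axes as the box. The opening is 210 mm long (box x from -105 to +105 mm) and 140 mm wide (the full inside width); the rest of the top is closed at each end by a fixed cover 6 mm thick (84 to 90 mm high).
- pin_rest (a point): Point on the box floor under the box's middle, 8 mm high. Two fixed cross rests, 10 mm thick, stand at box x = -72 and +72 mm; their tops, 37 mm high, carry the barrel; a cheek 10 mm wide and up to 45 mm high stands 2 mm off the barrel on each side. Between the rests there is free room for fingers beside and under the pin.
- honey_jar: glass honey jar with a screw lid, 68 mm wide, 84 mm high. Bystander, loose; origin under its middle. Leave alone.
- spice: spice jar with a screw lid, 45 mm wide, 106 mm high. Bystander, loose; origin under its middle. Leave alone.
- tin_small: closed food tin, 57 mm wide, 72 mm high. Bystander, loose; origin under its middle. Leave alone.
- salt_shaker: salt shaker, 44 mm wide, 90 mm high. Bystander, loose; origin under its middle. Leave alone.
- mug_grey: mug with handle, 117 mm over the handle, 88 mm high. Bystander, loose; origin under its middle. Leave alone.
- espresso_cup: espresso cup with handle, 99 mm over the handle, 56 mm high. Bystander, loose; origin under its middle. Leave alone.
- coaster: round cork coaster, 94 mm wide, 9 mm thick, lying flat. Bystander, loose; origin under its middle. Leave alone.
- scoop: coffee scoop with a flat handle, 138 mm long, lying. Bystander, loose; origin under its middle. Leave alone.

How it is judged:
By the outcome, as a careful person would: the job done as asked, in the order asked, and still so for the second after the job is handed in, while the arm keeps its last pose, push and grip.
It also fails if it takes over 38 s, if anything falls off the work surface, if the arm or the gripper's body presses on something with over 40 N, if the wrist force passes 120 N, or if a joint passes its speed limit or range.

### The arm

A 6-joint arm with a two-finger parallel gripper is mounted at the origin on a cart in front of the work surface, level with it; the furniture and walls round the work are solid. World frame = base frame: x ahead of the robot, y to its left, z up, the work surface at z = 0. Lengths are in m, angles in rad, forces in N, time in s.
With the tool pointing down it reaches from about 0.25 to 0.725 m from the base axis. Payload 4 kg.
Tool frame: the origin (TCP) lies midway between the tips of the shut fingers; the grasp point (between the pads) lies 19 mm behind it; z points along the fingers, y is the line along which they close (so a half turn about z gives the same grasp; the last joint's range is limited). The gripper opens to 85 mm and grips with 20 to 120 N. Pads are 22 mm wide; open, the fingers measure 114 mm over their backs; the gripper's body (76 mm by 85 mm) begins 54 mm behind the grasp point. The pads swing forward as they close: fully open they stand 13 mm farther back than shut.
Start: joints at [-1.16, 0.241, 0.005, 1.335, 0, 1.571], TCP at [0.2, -0.458, 0.231] pointing down, gripper open.
Joint ranges: [-2.72, 2.72], [-1.05, 1.87], [-1.09, 1.28], [-1.99, 2.15], [-1.42, 1.44], [-3.14, 3.14]. Speed limits (rad/s): [2.79, 2.79, 3.14, 3.14, 3.14, 3.14].

### API

Orientations are given as a unit quaternion [x, y, z, w].
In Python, from workcell import get_obs, camera, job_done, silhouettes gives the robot as it stands. The module is installed in compiled form; this text tells all that it offers.
- The arm moves only by the tool drive_tool, never from a script. Its argument "increments" is a list of rows, each a list of 3 entries, a list of its own where there are three numbers: the shift along the world's x, y, z in mm, then the turn, a rotation vector about the world's x, y, z in degrees, then the opening, from 0 (shut) to 1 (fully open). A call has 1 to 8 rows; each row shifts and turns the commanded pose from where the row before left it; what a row does not reach is not made up. A row lasts 1/12 s, in which the tool goes at most 41.7 mm and 7.16 degrees, less where a joint would pass 70% of its speed; a pose out of reach is approached as far as the arm can. A call is refused whole if a number of a shift passes 41.7 or a number of a turn 7.16, either way. A call with a gripper value outside its range is refused whole. The fingers move at their own pace and stop on an object; the grip force is fixed at half the most. Time passes only in rows, so rows that do not move let the fingers close. It gives the time, the measured TCP pose, the force, the opening and the grip force at its end, in the units of the state.
- get_obs(): the state, without advancing time (a new reading comes with each control period).
- camera(name): name is "scene" or "top" or "wrist"; returns a dict with "image" (480x640x3 uint8, red, green, blue), "K" (3x3 intrinsics, pixels), "k1" (the pictures are not rectified: a ray, as slopes to the right and down, at radius r is drawn at 1 + k1 r^2 times it, then the intrinsics apply), "view" (4x4, takes a point from world to camera coordinates). Camera axes: x right, y down, z forward; pixel columns grow to the right and rows downward; lengths in m; the calibration is good to about 2 mm. A picture is of the moment at which its call begins. There is no depth.
- job_done(): hands the job in; it is judged then, once.
Trained networks look in a picture, given as the dict that the camera call returned (one of the last four; its "shot" number tells which), for a name from the list of things; names that differ only in an ending like _2 or _b are one class to them, and where a whole thing is asked for, a point or a joint stands for the part that bears it (a point fixed in the world has none). Each returns a list of dicts, best first, with "conf" (0 to 1); they miss things now and then, are a little off and sometimes report something else, mostly with a low value. They report only what shows in the picture. A call takes as long as a camera call.
- silhouettes(query, picture): "region" (480x640 bool, what is visible of it) and "bbox" ([left, top, right, bottom] in pixels, round what is visible of it).
The state is a dict: "clock": time; "joint_pos": joint angles; "joint_vel": joint speeds; "tau": joint torques, N m; "eef_pos": TCP position; "tool_rot": TCP orientation; "ft_force": force on the tool from outside, world axes, zero at the start; "ft_torque": the same for the moment, N m; "grip_width": finger opening in m; "grasp_force": force on a finger pad.
Only numpy, scipy, OpenCV 4.12 (cv2) and the standard library are available. Lean on these libraries where they do the work, as an engineer would, in place of code of your own. Each camera call takes 0.05 s, during which the arm holds its last target. There are 200 camera calls.

## Working session

There is one attempt and no reset: what is moved stays moved. The work goes in short steps, Python scripts to look and compute and a tool call to move; the robot and the scene stay as the last step left them, time stands still between calls to the robot, and variables do not carry over. Pictures are saved under pics/ and viewed, at most 10 in all, crops included, and the job is handed in when it is done.

Besides the shell and the picture viewer there is one more tool, called after "Emit:" as name([rows], argument=value, ...), one row to a line, values as JSON. drive_tool: Moves the arm, as the interface text tells. Its arguments: {"type":"object","properties":{"increments":{"type":"array"}},"required":["increments"]}

```bash
mkdir -p pics; python3 - <<'E'
from workcell import *
import cv2, numpy as np
o=get_obs(); print({k:np.round(v,3) for k,v in o.items()})
ims=[]
for n in ["scene","top"]:
    c=camera(n); ims.append(c['image']); print(n,c['K'].tolist(),c['k1'],np.round(c['view'],4).tolist())
    for q in ["pin_box","rolling_pin"]:
        for s in silhouettes(q,c)[:2]: print(q,s['conf'],s['bbox'])
    cv2.imwrite(f'pics/{n}0.png',c['image'][:,:,::-1])
E
```

```text
{'clock': np.float64(0.0), 'joint_pos': array([-1.16 ,  0.241,  0.004,  1.335, -0.   ,  1.571]), 'joint_vel': array([ 0.001, -0.001,  0.   , -0.001, -0.   ,  0.001]), 'tau': array([-0.0000e+00, -3.7232e+01,  2.5241e+01,  1.7000e-02, -0.0000e+00,
        0.0000e+00]), 'eef_pos': array([ 0.199, -0.458,  0.23 ]), 'tool_rot': array([ 0.979,  0.204, -0.   , -0.001]), 'ft_force': array([-0.077, -0.232, -1.126]), 'ft_torque': array([-0.025, -0.022, -0.007]), 'grasp_force': np.float64(0.0), 'grip_width': np.float64(0.086)}
scene [[478.7693484635248, 0.0, 321.46197171225003], [0.0, 478.7693484635248, 240.00353773849366], [0.0, 0.0, 1.0]] -0.11021675130697328 [[0.9975, -0.0697, -0.0146, -0.5545], [-0.0655, -0.8174, -0.5723, 0.0794], [0.028, 0.5719, -0.8199, 1.3235], [0.0, 0.0, 0.0, 1.0]]
pin_box 0.86 [282.8, 182.5, 363.6, 351.0]
pin_box 0.69 [348.0, 382.7, 364.2, 404.1]
rolling_pin 0.88 [312.7, 216.2, 327.7, 284.4]
top [[567.7905728347008, 0.0, 318.8761505031843], [0.0, 567.7905728347008, 237.44237823365958], [0.0, 0.0, 1.0]] -0.14859288259740439 [[0.0016, -0.9999, -0.0138, -0.0228], [-0.9814, 0.0011, -0.1922, 0.5798], [0.1922, 0.0138, -0.9813, 1.46], [0.0, 0.0, 0.0, 1.0]]
pin_box 0.79 [237.8, 212.4, 416.7, 285.6]
pin_box 0.39 [282.8, 244.6, 361.5, 258.5]
rolling_pin 0.69 [283.5, 241.5, 363.6, 258.4]
```

View pics/scene0.png

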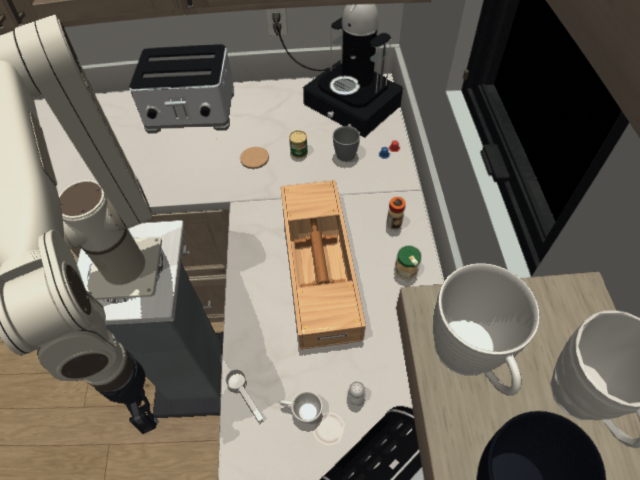

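View pics/top0.png

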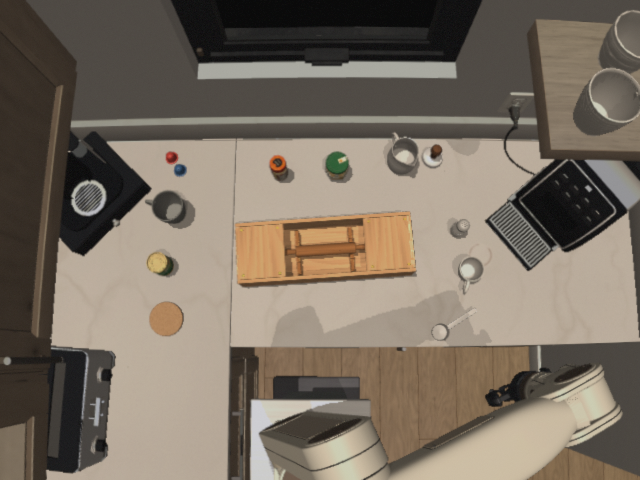

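The box's long axis runs roughly along world y. In the top view it spans (237,212)-(416,285), with the pin at about (284-363, 250). In the scene view the box is at (283-363, 182-351). I'll fit the box and pin from both views.

```bash
cat > h.py <<'E'
from workcell import *
import cv2, numpy as np
from scipy.optimize import least_squares, minimize
from scipy.spatial.transform import Rotation as R
def proj(c,P):
    q=np.atleast_2d(P)@c['view'][:3,:3].T+c['view'][:3,3]
    s=q[:,:2]/q[:,2:]; s=s*(1+c['k1']*(s**2).sum(1,keepdims=True))
    return s@c['K'][:2,:2].T+c['K'][:2,2]
def ray(c,uv):
    d=np.linalg.solve(c['K'],np.r_[uv,1])[:2]; s=d.copy()
    for _ in range(30): s=d/(1+c['k1']*(s@s))
    Rm=c['view'][:3,:3]; r=Rm.T@np.r_[s,1]
    return -Rm.T@c['view'][:3,3], r/np.linalg.norm(r)
def boxw(p,pts):  # p=x,y,z0,yaw
    return np.asarray(pts)@R.from_euler('z',p[3]).as_matrix().T+np.array([p[0],p[1],p[2]])
E
python3 - <<'E'
from h import *
C=[camera("top"),camera("scene")]
S=[]
for c in C:
    s=[x for x in silhouettes("pin_box",c)][0]; S.append(s['region'])
cor=[[sx*.232,sy*.08,z] for sx in(-1,1) for sy in(-1,1) for z in(0,.09)]
def cost(p,pr=False):
    t=0
    for c,s in zip(C,S):
        m=np.zeros((480,640),np.uint8)
        h=cv2.convexHull(proj(c,boxw(p,cor)).astype(np.float32))
        cv2.fillConvexPoly(m,np.round(h*16).astype(np.int32),1,shift=4)
        f=cv2.convexHull(np.argwhere(s)[:,::-1].astype(np.int32)); g=np.zeros_like(m); cv2.fillConvexPoly(g,f,1)
        i=(m&g).sum()/(m|g).sum(); t+=1-i
    return t
best=None
for sx in(0,.02,-.02):
  r=minimize(cost,[.5+sx,0,0,1.5],method='Nelder-Mead',options=dict(initial_simplex=np.array([.5+sx,0,0,1.5])+np.vstack([np.zeros(4),np.diag([.03,.03,.02,.1])]),xatol=1e-4,fatol=1e-5,maxiter=600))
  print(r.x,r.fun)
  if best is None or r.fun<best.fun: best=r
b=best.x
# pin axis line from two views: plane fit
pl=[];
for c in C:
    s=silhouettes("rolling_pin",c)[0]; pts=np.argwhere(s['region'])[:,::-1].astype(float)
    m=pts.mean(0); u=np.linalg.svd(pts-m,full_matrices=False)[2][0]; 
    o,r1=ray(c,m+20*u);_,r2=ray(c,m-20*u); n=np.cross(r1,r2); pl.append((o,n/np.linalg.norm(n))); print('mean',m,s['conf'])
    cc=ray(c,m); 
    for z in(.052,): print('at z',o+ray(c,m)[1]*(z-o[2])/ray(c,m)[1][2])
d=np.cross(pl[0][1],pl[1][1]); d/=np.linalg.norm(d)
A=np.array([pl[0][1],pl[1][1],d]); p0=np.linalg.solve(A,[pl[0][1]@pl[0][0],pl[1][1]@pl[1][0],d@np.array([b[0],b[1],.05])])
print('pin dir',d,'pt',p0,'yaw',np.degrees(np.arctan2(d[1],d[0])),'box yaw',np.degrees(b[3]))
im=C[0]['image'][:,:,::-1].copy()
for op in ([.105,.07,.09],[.105,-.07,.09],[-.105,-.07,.09],[-.105,.07,.09],*cor): 
    u=proj(C[0],boxw(b,[op]))[0]; cv2.circle(im,tuple(int(v) for v in u),1,(255,0,255),-1)
cr=cv2.resize(im[190:310,220:430],None,fx=3.6,fy=3.6,interpolation=cv2.INTER_CUBIC); cv2.imwrite('pics/fit.png',cr)
E
```

```text
[ 5.48021759e-01 -3.72275575e-02  3.65552584e-04  1.63998952e+00] 0.02861380708423833
[ 5.48153362e-01 -3.78947906e-02  8.79960594e-04  1.63949983e+00] 0.029262765500446042
[ 5.48723230e-01 -3.71740106e-02 -1.62482208e-03  1.64049398e+00] 0.027593003654352355
mean [323.51536643 249.08983452] 0.98
at z [ 0.54894348 -0.03501663  0.052     ]
mean [318.18500797 253.09569378] 0.92
at z [ 0.54610389 -0.02595659  0.052     ]
pin dir [ 0.08118576 -0.98837331 -0.12855766] pt [ 0.54570617 -0.04031828  0.07226838] yaw -85.30422170952355 box yaw 93.99338163747397
```

View pics/fit.png

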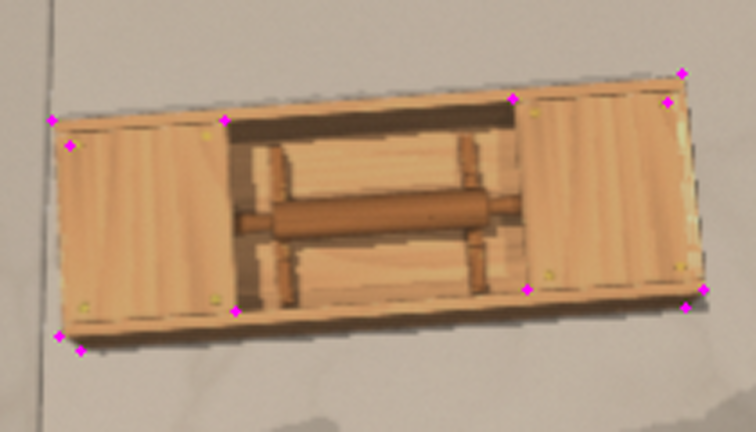

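The fit puts the box centre at about (0.548, -0.037) with a yaw of 94°, and the projected corners land within 1-2 px. Next I'll move over it and refine with the wrist camera.

Emit:
drive_tool([
  [[22, 26, 2], [0, 0, 4.4], 1],
  [[22, 26, 2], [0, 0, 4.4], 1],
  [[22, 26, 2], [0, 0, 4.4], 1],
  [[22, 26, 2], [0, 0, 4.4], 1],
  [[22, 26, 2], [0, 0, 4.4], 1],
  [[22, 26, 2], [0, 0, 4.4], 1],
  [[22, 26, 2], [0, 0, 4.4], 1],
  [[22, 26, 2], [0, 0, 4.4], 1],
])

```text
clock: 1.27
eef_pos: [0.3765, -0.249, 0.2477]
tool_rot: [0.871, 0.492, 0.0, 0.0]
ft_force: [1.1, -1.0, -0.8]
grip_width: 0.0855
grasp_force: 0.0
```

Emit:
drive_tool([
  [[22, 26, 0], [0, 0, 4.4], 1],
  [[22, 26, 0], [0, 0, 4.4], 1],
  [[22, 26, 0], [0, 0, 4.4], 1],
  [[22, 26, 0], [0, 0, 4.4], 1],
  [[22, 26, 0], [0, 0, 4.4], 1],
  [[22, 26, 0], [0, 0, 4.4], 1],
  [[22, 26, 0], [0, 0, 4.4], 1],
  [[0, 0, 0], [0, 0, 4.4], 1],
])

```text
clock: 1.93
eef_pos: [0.533, -0.0639, 0.2468]
tool_rot: [0.679, 0.734, 0.001, 0.0]
ft_force: [-0.3, 0.1, 0.6]
grip_width: 0.0855
grasp_force: 0.0
```

```bash
python3 - <<'E'
from h import *
o=get_obs();print(o['eef_pos'],R.from_quat(o['tool_rot']).as_matrix().round(4),o['joint_pos'].round(3),o['clock'])
c=camera("wrist"); np.save('w1.npy',c,allow_pickle=True)
for s in silhouettes("rolling_pin",c)[:2]: print(s['conf'],s['bbox'])
print(c['view'].round(3),c['K'],c['k1'])
cv2.imwrite('pics/w1.png',c['image'][:,:,::-1])
E
```

```text
[ 0.53304954 -0.06392475  0.24675912] [[-0.0784  0.9969  0.002 ]
 [ 0.9969  0.0784  0.002 ]
 [ 0.0018  0.0021 -1.    ]] [-0.121  0.307  0.135  1.397  0.002  1.372] 1.9333
0.79 [322.2, 58.4, 356.1, 294.1]
[[ 0.997  0.079  0.002 -0.526]
 [ 0.074 -0.945  0.319 -0.146]
 [ 0.027 -0.318 -0.948  0.361]
 [ 0.     0.     0.     1.   ]] [[346.47466553   0.         320.8954346 ]
 [  0.         346.47466553 237.06717977]
 [  0.           0.           1.        ]] -0.05927313993054204
```

View pics/w1.png

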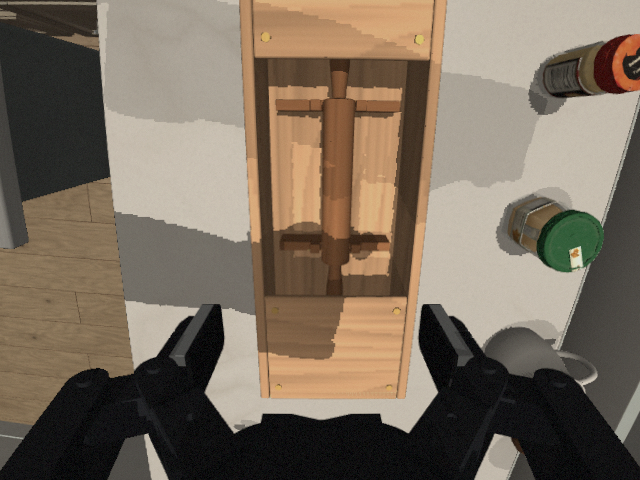

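The wrist view shows the opening's corners at about (254,58), (430,58), (262,296) and (410,296). The barrel ends are at (340,98) and (336,264). I'll move to the hover spot above the grip point and take a second view.

Emit:
drive_tool([
  [[3, 14, -15], [0, 0, 0], 1],
  [[3, 14, -15], [0, 0, 0], 1],
  [[3, 14, -15], [0, 0, 0], 1],
  [[3, 14, -15], [0, 0, 0], 1],
  [[0, 0, 0], [0, 0, 0], 1],
  [[0, 0, 0], [0, 0, 0], 1],
])

```text
clock: 2.53
eef_pos: [0.5406, -0.0129, 0.1867]
tool_rot: [0.683, 0.73, -0.001, -0.001]
ft_force: [1.3, 0.8, 1.0]
grip_width: 0.0851
grasp_force: 0.0
```

```bash
python3 - <<'E'
from h import *
o=get_obs();print(o['eef_pos'],R.from_quat(o['tool_rot']).as_matrix().round(4),o['joint_pos'].round(3),o['clock'])
c=camera("wrist"); np.save('w2.npy',c,allow_pickle=True)
for s in silhouettes("rolling_pin",c)[:2]: print(s['conf'],s['bbox'])
cv2.imwrite('pics/w2.png',c['image'][:,:,::-1])
E
```

```text
[ 0.54058275 -0.01290001  0.18673813] [[-6.720e-02  9.977e-01 -2.300e-03]
 [ 9.977e-01  6.720e-02 -5.000e-04]
 [-3.000e-04 -2.300e-03 -1.000e+00]] [-2.400e-02  3.450e-01  3.100e-02  1.259e+00 -1.000e-03  1.480e+00] 2.5333
0.82 [307.7, 123.5, 346.5, 375.3]
```

View pics/w2.png

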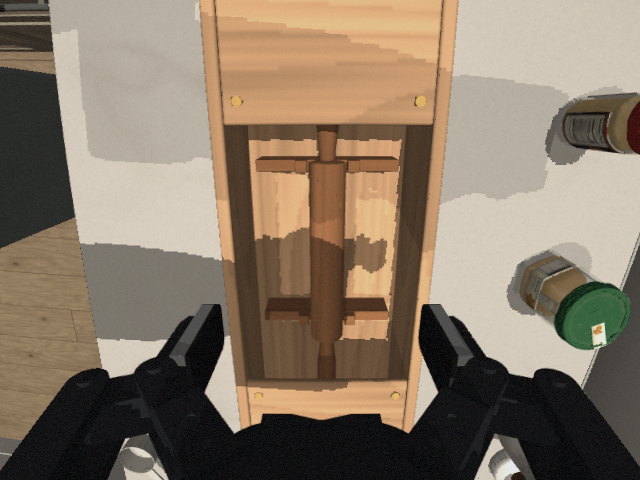

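```bash
python3 - <<'E'
from h import *
W=[np.load(f'w{i}.npy',allow_pickle=True).item() for i in(1,2)]
# box corner obs: (+x is up in image, +y of box is left)
cor=[[.105,.07],[.105,-.07],[-.105,.07],[-.105,-.07]]
ob=[[(254,58),(430,58),(262,296.5),(410,296.5)],[(224,124.5),(435,124.5),(247,380),(407,380)]]
def f(p):
    P=boxw([p[0],p[1],0,p[2]],[[a,b,p[3]] for a,b in cor])
    return np.concatenate([(proj(w,P)-np.array(o)).ravel() for w,o in zip(W,ob)])
r=least_squares(f,[.548,-.037,1.64,.09],loss='soft_l1'); print(r.x,np.degrees(r.x[2]),r.fun.round(1))
p=r.x
# pin from silhouettes: side-edge midlines + end rows
def g(q): # q: along, lateral, z
    e=[]
    for w,(t,b) in zip(W,[((339.5,98),(336,264)),((328.5,161),(326,343))]):
        A=boxw([p[0],p[1],0,p[2]],[[q[0]+.08,q[1],q[2]+.015],[q[0]-.08,q[1],q[2]+.015]])
        e+=list((proj(w,A)-np.array([t,b])).ravel())
    return e
s=least_squares(g,[0,0,.05]); print('pin along,lat,z',s.x,np.round(s.fun,1))
c0=boxw([p[0],p[1],0,p[2]],[[s.x[0],s.x[1],s.x[2]]])[0]; print('pin centre',c0)
for w in W:
    for k in silhouettes("rolling_pin",w)[:1] if 0 else []: pass
o=get_obs(); ex=np.array([np.cos(p[2]),np.sin(p[2]),0]);print('grip pt +30',c0+.03*ex, 'tool y ang',np.degrees(np.arctan2(*R.from_quat(o['tool_rot']).as_matrix()[[1,0],1])))
E
```

```text
[ 0.54689762 -0.03647444  1.64076098  0.08947673] 94.00867926293448 [ 0.1 -0.8  0.5  1.7  2.6 -0.9 -1.7 -0.1 -0.2  0.1 -1.  -0.2 -0.4  0.5
  1.6  0.3]
pin along,lat,z [-0.00281416  0.00033225  0.04979098] [ 0.2 -1.1 -0.3  1.1 -0.8  0.9  1.  -1. ]
pin centre [ 0.54676291 -0.03930494  0.04979098]
grip pt +30 [ 0.54466568 -0.00937834  0.04979098] tool y ang 3.817967658348917
```

The wrist fit agrees: box centre (0.547, -0.0365), yaw 94.0°, top at 0.0895, pin axis at z≈0.050-0.052 and 3 mm off the box middle. I'll descend around the pin and close, and plan the slanted path at the same time.

Emit:
drive_tool([
  [[2, 2, -30], [0, 0, 0.2], 1],
  [[2, 1, -30], [0, 0, 0], 1],
  [[0, 0, -30], [0, 0, 0], 1],
  [[0, 0, -30], [0, 0, 0], 1],
  [[0, 0, -20], [0, 0, 0], 1],
  [[0, 0, -14], [0, 0, 0], 1],
  [[0, 0, 0], [0, 0, 0], 1],
  [[0, 0, 0], [0, 0, 0], 1],
])

```text
clock: 3.3
eef_pos: [0.5462, -0.0106, 0.034]
tool_rot: [0.682, 0.731, 0.0, 0.001]
ft_force: [-0.3, 0.3, -0.0]
grip_width: 0.0855
grasp_force: 0.0
```

```bash
cat > plan.py <<'E'
import numpy as np
def rect(a,b,c,d,n=12):
    t=np.linspace(0,1,n); 
    return np.vstack([np.c_[a+(b-a)*t,c+0*t],np.c_[a+(b-a)*t,d+0*t],np.c_[a+0*t,c+(d-c)*t],np.c_[b+0*t,c+(d-c)*t]])
O=np.vstack([rect(105,232,84,90,40),rect(-232,-105,84,90,40),rect(-220,220,6,8,80),rect(220,232,0,90,30),rect(-232,-220,0,90,30),rect(67,77,8,37),rect(-77,-67,8,37)])
off=30  # pin centre is +off along pin from grip
def sd(p,a,b,c,d):
    q=np.maximum([a-p[:,0],c-p[:,1]],[p[:,0]-b,p[:,1]-d])
    return np.hypot(*np.maximum(q,0))+np.minimum(q.max(0),0)
def clr(u,z,th):
    t=np.radians(th);e=np.array([np.cos(t),-np.sin(t)]);n=np.array([np.sin(t),np.cos(t)])
    d=O-[u,z]; p=np.c_[d@e,d@n]
    return [sd(p,off-80,off+80,-15,15).min(),sd(p,off-150,off+150,-9,9).min(),sd(p,-43,43,54,250).min(),sd(p,-15,15,-24,60).min()]
if __name__=="__main__":
    for th in range(0,41,5):
        b=max(((min(clr(u,z,th)),u,z) for u in range(-60,60,4) for z in range(50,170,4)))
        print(th,b,np.round(clr(b[1],b[2],th)))
    way=[(-27,52,0),(-27,58,0),(21,58,0),(18,68,10),(12,78,18),(0,90,26),(-20,104,30),(-120,165,30),(-150,250,30)]
    for a,b in zip(way,way[1:]):
        m=[clr(*(np.array(a)+(np.array(b)-a)*s)) for s in np.linspace(0,1,11)]; print(a,b,np.min(m,0).round(1))
E
python3 plan.py
```

```text
0 (np.float64(65.19202405202648), -28, 166) [ 65.  67. 134.  81.]
5 (np.float64(51.40853872039302), 56, 166) [ 51.  51. 126.  62.]
10 (np.float64(35.91480705894635), -56, 166) [ 68.  36. 137.  63.]
15 (np.float64(20.780048221129064), 36, 166) [ 33.  21. 118.  78.]
20 (np.float64(17.867652738201013), -56, 114) [24. 18. 93. 27.]
25 (np.float64(18.08423709922973), -32, 118) [22. 18. 95. 51.]
30 (np.float64(18.198729810778055), -36, 134) [ 33.  18. 103.  54.]
35 (np.float64(18.599423903953365), -60, 166) [ 70.  19. 137.  64.]
40 (np.float64(17.783774371596362), -16, 150) [27. 18. 91. 81.]
(-27, 52, 0) (-27, 58, 0) [ 0.   6.  38.5 20. ]
(-27, 58, 0) (21, 58, 0) [ 6.  12.  41.3 25. ]
(21, 58, 0) (18, 68, 10) [ 5.3  3.9 42.5 26. ]
(18, 68, 10) (12, 78, 18) [ 3.9  1.8 42.5 33.8]
(12, 78, 18) (0, 90, 26) [-1.1 -3.  44.  42.5]
(0, 90, 26) (-20, 104, 30) [-2.9 -3.3 52.  53.9]
(-20, 104, 30) (-120, 165, 30) [-0.5 -1.3 72.3 32. ]
(-120, 165, 30) (-150, 250, 30) [ 42.5  46.7 111.7  46.7]
```

Emit:
drive_tool([
  [[-1.5, 0, -3], [0, 0, 0], 1],
  [[0, 0, 0], [0, 0, 0], 0.6],
  [[0, 0, 0], [0, 0, 0], 0.4],
  [[0, 0, 0], [0, 0, 0], 0],
  [[0, 0, 0], [0, 0, 0], 0],
  [[0, 0, 0], [0, 0, 0], 0],
  [[0, 0, 0], [0, 0, 0], 0],
  [[0, 0, 0], [0, 0, 0], 0],
])

```text
clock: 3.97
eef_pos: [0.5441, -0.0095, 0.0305]
tool_rot: [0.681, 0.732, -0.0, 0.0]
ft_force: [-1.0, 0.1, 4.0]
grip_width: 0.0283
grasp_force: 58.8
```

```bash
cat > dij.py <<'E'
from plan import *
import heapq
U=np.arange(-130,46,4);Z=np.arange(50,172,3);T=np.arange(0,39,2)
C=np.array([[[min(np.array(clr(u,z,t))-[0,0,6,0]) for t in T] for z in Z] for u in U])
s=(np.argmin(abs(U+27)),np.argmin(abs(Z-58)),0)
D={s:0};pq=[(0,s)];par={}
while pq:
    c,k=heapq.heappop(pq)
    if c>D[k]:continue
    if Z[k[1]]>=164 and C[k]>20: break
    for d in np.ndindex(3,3,3):
        m=tuple(np.add(k,d)-1)
        if min(m)<0 or any(np.array(m)>=C.shape):continue
        if C[m]<2: continue
        w=np.linalg.norm(np.subtract(m,k))*(1+300*np.exp(-C[m]/1.5))
        if c+w<D.get(m,1e9): D[m]=c+w;par[m]=k;heapq.heappush(pq,(c+w,m))
p=[k]
while p[-1]!=s:p.append(par[p[-1]])
for q in p[::-1]: print(U[q[0]],Z[q[1]],T[q[2]],np.round(clr(U[q[0]],Z[q[1]],T[q[2]]),1))
E
python3 dij.py
```

```text
-26 59 0 [ 7.  13.  42.7 26. ]
-22 62 0 [10.  13.  47.7 30. ]
-18 62 0 [10.  13.  51.1 30. ]
-14 62 0 [10.  13.  54.6 30. ]
-10 62 0 [ 8.6 13.  58.1 30. ]
-6 62 0 [ 7.1 13.  61.7 30. ]
-2 62 2 [ 7.2  8.8 66.8 29.5]
2 62 2 [ 7.4  8.8 63.1 29.6]
6 62 2 [ 7.5  8.9 59.4 29.5]
10 62 2 [ 7.6  8.9 55.8 29.5]
14 62 2 [ 7.8  8.8 52.2 29.6]
18 62 2 [ 7.9  9.4 48.7 29.5]
22 65 4 [ 9.1  8.1 44.6 31.9]
26 68 6 [ 9.2 12.  40.9 29.1]
26 71 8 [ 8.9 11.5 40.6 30.6]
26 71 10 [ 9.6 11.3 38.2 31.4]
26 74 12 [10.6 11.8 37.9 33. ]
26 77 14 [10.9 14.4 37.8 34.8]
22 80 16 [11.2 13.7 40.3 40.4]
18 83 18 [10.5 10.8 42.8 46. ]
14 86 18 [11.2 13.9 47.7 50.6]
10 89 20 [10.9 11.  50.3 53.4]
6 92 20 [11.3 14.2 55.3 56.4]
2 95 22 [10.7 11.3 58.  59.1]
-2 98 22 [12.  14.5 62.9 61.2]
-2 101 24 [11.3 11.6 62.7 63.6]
-6 104 24 [11.9 14.7 67.7 63.5]
-10 107 24 [11.6 16.8 72.6 63.7]
-14 110 24 [13.4 15.6 77.6 64.4]
-18 113 24 [16.5 14.5 82.6 63.9]
-22 116 26 [17.3 17.9 85.3 60. ]
-26 119 26 [20.3 17.  90.3 56.8]
-30 122 26 [23.8 16.  95.3 53.8]
-34 125 28 [25.6 16.6 98.1 51. ]
-38 128 28 [ 30.1  17.4 103.1  48.7]
-42 131 28 [ 34.7  18.1 108.1  46.9]
-46 134 28 [ 39.5  17.7 113.1  45.6]
-46 137 28 [ 41.9  15.1 115.1  47.6]
-50 140 30 [ 45.6  16.7 117.9  47.4]
-54 143 30 [ 50.5  17.3 122.9  47.5]
-58 146 30 [ 55.4  17.9 126.   48. ]
-62 149 30 [ 57.6  18.2 126.6  48.6]
-66 152 30 [ 58.2  17.7 127.2  49.2]
-70 155 30 [ 58.8  18.4 127.8  49.8]
-74 158 32 [ 59.1  18.  128.1  50.1]
-74 161 32 [ 61.6  21.  130.6  52.6]
-74 164 32 [ 64.2  22.9 133.2  55.2]
```

```bash
cat > inc.py <<'E'
from plan import *
W=[(-27,52,0),(-24,62,0),(16,62,2),(25,69,7),(26,75,13),(20,82,17),(6,92,20),(-2,101,24),(-22,116,26),(-50,140,30),(-74,164,32),(-74,200,32),(-30,212,0)]
L=21.5
f=lambda w:np.array([w[0]-L*np.sin(np.radians(w[2])),w[1]-L*np.cos(np.radians(w[2]))])
for a,b in zip(W,W[1:]):
    d=f(b)-f(a); m=np.min([clr(*(np.array(a)+(np.array(b)-a)*s)) for s in np.linspace(0.1,1,10)],0).round(1)
    T=f(b)-f(W[0]); print(b,'d',np.round([.07*d[0],-.9976*d[0],d[1]],1),'turn',b[2]-a[2],'abs TCP',np.round([544.1+.07*T[0],-9.5-.9976*T[0],30.5+T[1]],1),m)
E
python3 inc.py
```

```text
(-24, 62, 0) d [ 0.2 -3.  10. ] turn 0 abs TCP [544.3 -12.5  40.5] [ 1.   7.  39.2 21. ]
(16, 62, 2) d [  2.7 -39.2   0. ] turn 2 abs TCP [547.1 -51.6  40.5] [ 7.9  8.9 49.6 29.5]
(25, 69, 7) d [ 0.5 -7.1  7.1] turn 5 abs TCP [547.6 -58.8  47.7] [ 8.1  5.7 41.2 30.1]
(26, 75, 13) d [-0.1  1.2  6.4] turn 6 abs TCP [547.5 -57.5  54.1] [ 9.8 10.7 37.5 31. ]
(20, 82, 17) d [-0.5  7.4  7.4] turn 4 abs TCP [546.9 -50.1  61.4] [10.7 12.5 37.9 34.7]
(6, 92, 20) d [-1.1 15.  10.4] turn 3 abs TCP [545.9 -35.1  71.8] [11.3 12.9 43.2 45.2]
(-2, 101, 24) d [-0.7  9.4  9.6] turn 4 abs TCP [545.2 -25.7  81.4] [11.3 11.6 56.  57.2]
(-22, 116, 26) d [-1.4 20.6 15.3] turn 2 abs TCP [543.8  -5.1  96.7] [11.5 12.7 64.9 60. ]
(-50, 140, 30) d [-2.1 29.3 24.7] turn 4 abs TCP [541.7  24.2 121.4] [19.1 16.7 88.6 47.4]
(-74, 164, 32) d [-1.7 24.6 24.4] turn 2 abs TCP [540.   48.8 145.8] [ 48.9  17.  121.1  47.9]
(-74, 200, 32) d [ 0. -0. 36.] turn 0 abs TCP [540.   48.8 181.8] [ 67.2  21.6 136.2  58.2]
(-30, 212, 0) d [  3.9 -55.3   8.7] turn -32 abs TCP [543.9  -6.5 190.5] [ 89.8  26.9 168.5  90.8]
```

Emit:
drive_tool([
  [[0, -1, 5], [0, 0, 0], 0],
  [[0, -2, 5], [0, 0, 0], 0],
  [[0, 0, 0], [0, 0, 0], 0],
  [[0.7, -9, 0], [0, 0, 0], 0],
  [[0.7, -10, 0], [0, 0, 0], 0],
  [[0.7, -10, 0], [1, 0, 0], 0],
  [[0.6, -10, 0], [1, 0, 0], 0],
  [[0, 0, 0], [0, 0, 0], 0],
])

```text
clock: 4.63
eef_pos: [0.5468, -0.0545, 0.04]
tool_rot: [0.682, 0.731, 0.012, -0.012]
ft_force: [-0.2, 0.6, -2.1]
grip_width: 0.0283
grasp_force: 59.2
```

```bash
python3 - <<'E'
from h import *
o=get_obs();print(o['eef_pos'],R.from_quat(o['tool_rot']).as_matrix()[:,2].round(3),o['joint_pos'].round(3),o['ft_force'].round(1),o['ft_torque'].round(2))
c=camera("wrist"); cv2.imwrite('pics/w3.png',c['image'][:,:,::-1])
E
```

```text
[ 0.54683872 -0.05446506  0.03998557] [-0.     0.034 -0.999] [-0.118  0.495 -0.154  0.926  0.034  1.384] [-0.2  0.6 -2.1] [-0.04 -0.01 -0.02]
```

View pics/w3.png

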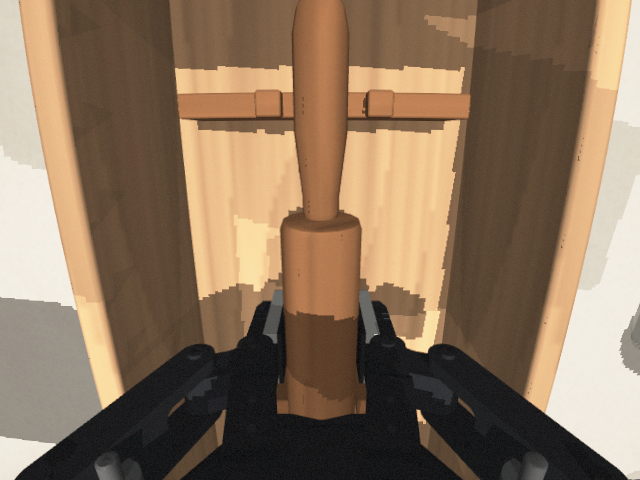

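The pin is firmly held and clear of the rests. Its step sits at (320,215) and it is aligned in the pads. There are no contact forces beyond its weight. Next I tip it.

Emit:
drive_tool([
  [[0.3, -3, 4], [2, 0, 0], 0],
  [[0.2, -2, 4], [3, 0.3, 0], 0],
  [[0, 1, 3], [3, 0.2, 0], 0],
  [[0, 0, 3], [3, 0.2, 0], 0],
  [[-0.2, 3, 4], [2, 0.2, 0], 0],
  [[-0.3, 4, 4], [2, 0.1, 0], 0],
  [[0, 0, 0], [0, 0, 0], 0],
  [[0, 0, 0], [0, 0, 0], 0],
])

```text
clock: 5.35
eef_pos: [0.5469, -0.0488, 0.062]
tool_rot: [0.674, 0.724, 0.102, -0.107]
ft_force: [-0.5, 0.3, -1.9]
grip_width: 0.0284
grasp_force: 59.2
```

```bash
cat > st.py <<'E'
from h import *
from plan import clr
o=get_obs();M=R.from_quat(o['tool_rot']).as_matrix();z=M[:,2]
G=o['eef_pos']-.0215*z; ux=np.array([.07,-.9976,0]); u=(G-[.547,-.0365,0])@ux*1000
th=np.degrees(np.arctan2(-z@ux,-z[2])); print('TCP',(o['eef_pos']*1e3).round(1),'u,z,th',u.round(1),(G[2]*1e3).round(1),th.round(1),'clr',np.round(clr(u,G[2]*1e3,th),1),'z',z.round(3),'Mx',M[:,0].round(3),'F',o['ft_force'].round(1),o['ft_torque'].round(2),'q',o['joint_pos'].round(2),o['clock'])
E
python3 st.py
```

```text
TCP [546.9 -48.8  62. ] u,z,th 18.5 82.5 17.0 clr [11.5 13.5 43.3 45. ] z [-0.017  0.291 -0.957] Mx [-0.069  0.954  0.292] F [-0.5  0.3 -1.9] [-0.37 -0.   -0.05] q [-0.24  0.53 -0.07  1.07  0.28  1.24] 5.35
```

Emit:
drive_tool([
  [[-0.5, 7, 5], [1.5, 0.1, 0], 0],
  [[-0.6, 8, 5], [1.5, 0.1, 0], 0],
  [[-0.3, 4, 5], [2, 0.1, 0], 0],
  [[-0.4, 5, 5], [2, 0.2, 0], 0],
  [[-0.7, 10, 8], [1, 0.1, 0], 0],
  [[-0.7, 10, 8], [1, 0.1, 0], 0],
  [[0, 0, 0], [0, 0, 0], 0],
  [[0, 0, 0], [0, 0, 0], 0],
])

```text
clock: 6.02
eef_pos: [0.544, -0.0037, 0.0991]
tool_rot: [0.663, 0.714, 0.155, -0.163]
ft_force: [-0.1, 0.2, -3.3]
grip_width: 0.0284
grasp_force: 59.2
```

```bash
python3 st.py; python3 - <<'E'
from h import *
c=camera("top"); cv2.imwrite('pics/t2.png',np.vstack([cv2.resize(camera(n)['image'][r[0]:r[1],r[2]:r[3],::-1],(500,290)) for n,r in (("top",(180,320,210,450)),("scene",(160,360,200,545)))]))
E
```

```text
TCP [544.   -3.7  99.1] u,z,th -23.5 118.4 26.0 clr [19.7 16.4 88.1 59. ] z [-0.028  0.438 -0.899] Mx [-0.067  0.896  0.438] F [-0.1  0.2 -3.3] [-0.59  0.01 -0.02] q [-0.24  0.52 -0.03  1.17  0.43  1.22] 6.0167
```

View pics/t2.png

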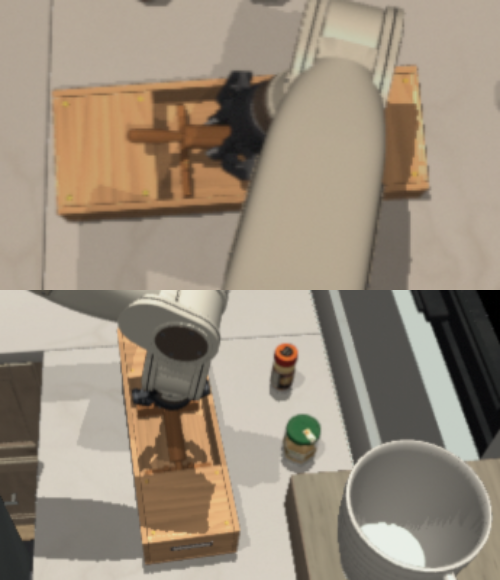

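The upper end is out of the opening, with its handle at about (130,135) in the top crop. The lower part is still slanting under the other cover and nothing is touching. I'll draw it out along the slant.

Emit:
drive_tool([
  [[-1, 15, 12], [2, 0.1, 0], 0],
  [[-1, 14, 12], [2, 0.2, 0], 0],
  [[-0.8, 12, 12], [1, 0.1, 0], 0],
  [[-0.8, 12, 12], [1, 0.1, 0], 0],
  [[0, 0, 18], [0, 0, 0], 0],
  [[0, 0, 18], [0, 0, 0], 0],
  [[0, 0, 0], [0, 0, 0], 0],
  [[0, 0, 0], [0, 0, 0], 0],
])

```text
clock: 6.83
eef_pos: [0.5409, 0.0487, 0.1833]
tool_rot: [0.655, 0.704, 0.19, -0.2]
ft_force: [0.6, 0.1, -2.2]
grip_width: 0.0287
grasp_force: 59.4
```

```bash
python3 st.py
```

```text
TCP [540.9  48.7 183.3] u,z,th -74.0 201.6 32.0 clr [ 96.   30.9 165.   88.8] z [-0.034  0.529 -0.848] Mx [-0.062  0.846  0.53 ] F [ 0.6  0.1 -2.2] [-0.74 -0.03 -0.01] q [-0.2   0.45  0.05  1.33  0.54  1.25] 6.8333
```

Now clear. I'll level it over the middle of the box.

Emit:
drive_tool([
  [[0.5, -7, 2], [-4.2, -0.3, 0], 0],
  [[0.5, -8, 2], [-4.6, -0.3, 0], 0],
  [[0.5, -8, 2], [-4.6, -0.3, 0], 0],
  [[0.5, -8, 1], [-4.6, -0.3, 0], 0],
  [[0.5, -8, 1], [-4.6, -0.3, 0], 0],
  [[0.5, -8, 1], [-4.6, -0.3, 0], 0],
  [[0.5, -8, 0], [-4.6, -0.3, 0], 0],
  [[0, 0, 0], [0, 0, 0], 0],
])

```text
clock: 7.5
eef_pos: [0.5429, -0.0048, 0.1904]
tool_rot: [0.681, 0.732, 0.0, -0.002]
ft_force: [-0.3, 1.5, -2.8]
grip_width: 0.0285
grasp_force: 59.3
```

```bash
python3 st.py; python3 - <<'E'
from h import *
a=camera("wrist")['image'][:,:,::-1]; b=camera("scene")['image'][160:360,200:467,::-1]
cv2.imwrite('pics/f1.png',np.hstack([cv2.resize(a,(400,300)),cv2.resize(b,(400,300))]))
E
```

```text
TCP [542.9  -4.8 190.4] u,z,th -31.9 211.9 0.2 clr [109.5 112.3 178.6 113.8] z [-0.003  0.003 -1.   ] Mx [-0.073  0.997  0.003] F [-0.3  1.5 -2.8] [ 0.15  0.02 -0.03] q [-0.01  0.35  0.04  1.27  0.    1.49] 7.5
```

View pics/f1.png

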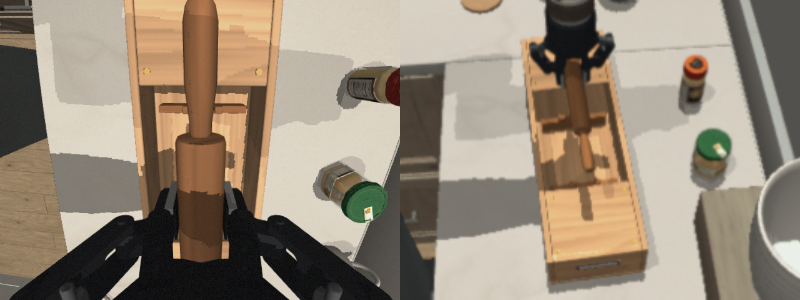

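Both views show the pin level above the box, and the barrel step in the wrist image hasn't moved, so it hasn't slipped. I'll check the level numerically in the scene view.

```bash
python3 - <<'E'
from h import *
c=camera("scene"); s=silhouettes("rolling_pin",c)[0]; print(s['conf'],s['bbox'])
o=get_obs(); G=o['eef_pos']+[0,0,.0215]; u=np.array([.07,-.9976,0])
for t in(-3,0,3,6):
    e=u*np.cos(np.radians(t))-np.array([0,0,1])*np.sin(np.radians(t))
    print(t,proj(c,[G+e*.18])[0].round(1), proj(c,[G+e*.18-[0,0,.009]])[0].round(1))
p=np.argwhere(s['region']); r=p[:,0].max(); print('bottom',r,p[p[:,0]>=r-3][:,1].mean())
E
```

```text
0.62 [312.7, 199.9, 331.4, 273.1]
-3 [325.7 271. ] [325.8 273.1]
0 [325.8 273.3] [325.8 275.4]
3 [325.8 275.4] [325.8 277.5]
6 [325.8 277.3] [325.8 279.3]
bottom 274 326.0
```

Emit:
drive_tool([
  [[1.5, -2, 0], [0, 0, 0], 0],
  [[0, 0, 0], [0, 0, 0], 0],
  [[0, 0, 0], [0, 0, 0], 0],
  [[0, 0, 0], [0, 0, 0], 0],
  [[0, 0, 0], [0, 0, 0], 0],
  [[0, 0, 0], [0, 0, 0], 0],
])

```text
clock: 8.2
eef_pos: [0.5451, -0.0085, 0.1913]
tool_rot: [0.682, 0.731, 0.001, -0.002]
ft_force: [-0.2, -0.5, -3.1]
grip_width: 0.0284
grasp_force: 59.3
```

```bash
python3 st.py; python3 -c "from workcell import *; print(job_done())"
```

```text
TCP [545.1  -8.5 191.3] u,z,th -28.0 212.8 0.2 clr [109.8 113.1 180.3 116.7] z [-0.001  0.004 -1.   ] Mx [-0.07   0.998  0.004] F [-0.2 -0.5 -3.1] [ 0.05  0.02 -0.01] q [-0.02  0.35  0.05  1.27  0.    1.48] 8.2
the job is handed in; nothing more can be done
None
```

The rolling pin is out of the box and held level to within about 2° over its middle, its underside about 11 cm above the box's top; I saw no sign of contact with the box on the way out, and the job was handed in at about 8 s.

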